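# Castle nut to the next slot, then the locking key

## Robot

A 6-joint arm with a two-finger parallel gripper is mounted at the origin on a cart in front of the work surface, level with it; the furniture and walls round the work are solid. World frame = base frame: x ahead of the robot, y to its left, z up, the work surface at z = 0. Lengths are in m, angles in rad, forces in N, time in s.
With the tool pointing down it reaches from about 0.275 to 0.825 m from the base axis. Payload 4.9 kg.
Tool frame: the origin (TCP) lies midway between the tips of the shut fingers; the grasp point (between the pads) lies 19 mm behind it (bot.grip_depth is the distance from the TCP to the grasp point, in m); y points along the fingers, x is the direction in which the jaws open and shut, and the axes are right-handed (so a half turn about y gives the same grasp; the last joint's range is limited). The gripper opens to 85 mm and grips with 20 to 120 N. Pads are 22 mm wide; open, the fingers measure 114 mm over their backs; the gripper's body (76 mm by 85 mm) begins 54 mm behind the grasp point. The pads swing forward as they close: fully open they stand 13 mm farther back than shut.
Start: joints at [1.068, 0.326, -0.193, 1.052, 0, 1.437], TCP at [0.198, 0.513, 0.202] pointing down, gripper open.
Joint ranges: [-2.65, 2.65], [-0.97, 1.79], [-1.3, 1.35], [-1.93, 2.1], [-1.47, 1.37], [-3.14, 3.14]. Speed limits (rad/s): [2.57, 2.57, 3.14, 3.14, 3.14, 3.14].

## Interface

Orientations are given as a unit quaternion [w, x, y, z].
In Python, from cell import bot gives the robot as it stands. Calls block until the motion is done:
- bot.move_pose(position, orientation): joint-space move of the TCP to a pose.
- bot.move_linear(position, speed=0.15, rotation=None, until_force=None): straight line of the TCP; rotation=None keeps the orientation; speed is the mean speed in m/s. With until_force (N) it stops when the force on the tool has changed by that much, and returns True; else False.
- bot.goto_joints(angles): joint-space move.
- bot.set_gripper(opening, grasp_force=None): opening from 0.0 (shut) to 1.0 (fully open); grasp_force is the grip in N (None keeps the last); returns when the fingers have stopped.
- bot.wait(seconds).
- bot.solve_ik(position, orientation): joint angles nearest the present ones, or None.
- bot.camera(name): name is "side" or "top" or "wrist"; returns the picture (384x512x3 uint8, red, green, blue); there is no depth.
- bot.calibration(name): a dict with "mtx" (3x3 intrinsics, pixels), "extrinsics" (4x4, takes a point from world to camera coordinates); the wrist camera has in their place "hand_eye" (4x4, takes a point from camera to tool coordinates, whose origin is the TCP and whose axes are the tool frame's). Camera axes: x right, y down, z forward; pixel columns grow to the right and rows downward; lengths in m; the calibration is good to about 2 mm. A picture is of the moment at which its call begins: read the wrist's pose just before it. calibration takes no time and is no camera call.
A pose or a line that the arm cannot do raises bot.PlanningError and nothing moves.
- bot.close_job(): hands the job in, once; it reports no verdict.
Trained networks look in the newest picture that a camera, given by its name, has taken for a name from the list of things; names that differ only in an ending like _2 or _b are one class to them, and where a whole thing is asked for, a point or a joint stands for the part that bears it (a point fixed in the world has none). Each returns a list of dicts, best first, with "confidence" (0 to 1); they miss things now and then, are a little off and sometimes report something else, mostly with a low value. They report only what shows in the picture. A call takes as long as a camera call.
- bot.search_frame(camera, thing): "bbox" ([left, top, width, height] in pixels, round what is visible of it).
Readings, each from a call of its own:
- bot.read_clock(): time.
- bot.read_joint_positions(): joint angles.
- bot.read_joint_vel(): joint speeds.
- bot.read_joint_efforts(): joint torques, N m.
- bot.read_position(): TCP position.
- bot.read_tool_rot(): TCP orientation.
- bot.read_ft_force(): force on the tool from outside, world axes, zero at the start.
- bot.read_moment(): the same for the moment, N m.
- bot.read_gripper_width(): opening from 0.0 (shut) to 1.0 (fully open).
Only numpy, scipy, OpenCV 4.12 (cv2) and the standard library are available. Lean on these libraries where they do the work, as an engineer would, in place of code of your own. Each camera call takes 0.05 s, during which the arm holds its last target.

## Task

Tighten the brass castle nut (clockwise seen from above) just to the next slot that lines up with the cross hole in its spindle (a black line on the spindle's end shows the hole's direction), without backing it off to the slot before or overrunning the hole; the spindle winds up in its rubber bush as you turn, so make sure the slot still lines up once you let go. Then take the red-handled locking key from its wooden holder and push it gently through slot and hole, handle up, until its shoulder is fully home against the nut. Let go, and leave the other fittings where they stand.

Things in the scene. Friction and masses are not known exactly. Their poses are not given: they have to be found in the camera images.
- nut_centre (a point): Centre of the hexagon of a brass castle nut on an upright spindle. Hexagon 50 mm across flats, 22 mm high (45 to 67 mm above the bench); grasp it from above by two opposite flats. x axis: along a slot, square to a flat; z up. The nut is stiff: it slips on the spindle only above about 0.35 N m and stays where it is left. Shoulder below it 40 mm across, 13 mm high.
- slot_end (a point): Point of the nut's crown (six lugs, 47 mm across, 16.5 mm high; six open slots 10.5 mm wide, one over each flat, every 60 degrees), 20 mm from the axis in one slot, at cross-hole height; x axis outward along it. It is the slot that comes in line next when the nut turns clockwise (from above); it starts 0.40 to 0.85 rad short of the hole's line.
- cross_hole (a point): Centre of the rectangular through hole in the spindle, on its axis, 74 mm above the bench: 9 mm wide, 13.5 high, 27 long. x axis along the hole (roughly world y, within 35 degrees), z up; the key may enter from either end. The spindle's end rises to 90 mm and bears a black paint line along the hole.
- spindle: Steel spindle, origin on its axis at bench height. It sits in a rubber bush (about 2 N m per rad): while the nut is turned, spindle and hole turn along with it by about 0.17 rad before the nut slips; when the nut is let go they spring back together, keeping the angle between nut and hole.
- castle_nut: The nut itself, origin on its axis at bench height, axes as nut_centre.
- stand: Grey square flange, 110 x 110 mm, 14 mm thick with a low cone to 32 mm high, fixed to the bench, that carries the spindle. Origin under its centre.
- key_grip (a point): Middle of the upright red handle of the locking key, at the height to grasp. The handle is 14 mm along the key by 16 mm across (the width to pinch) and reaches 17 mm above and 31 mm below this point. x axis: the way the tip points; y across; z up the handle. It stands 22 mm behind the shoulder's front face.
- key_mid (a point): Point of the key's steel blade that lies at the hole's centre when home: on its centre line, 22.4 mm ahead of the shoulder's front face, 44.4 mm ahead of and 27 mm below key_grip. Blade 7 mm wide, 12 high, rounded nose ending 56 mm ahead of the shoulder; the shoulder plate (17 mm wide) stops against the nut's lugs.
- key: The loose locking key, about 70 g. Origin: underside of the blade at the shoulder's front face; x towards the tip.
- holder: Wooden holder, fixed: block 52 x 46 mm, 33 mm high, with an open groove along it (8.2 mm wide, 10 mm deep) in which the key's blade rests upright; the key lifts straight out. Origin under the end where the handle is; x along the groove.
- cup_nuts: Bystander: open tin of 72 mm across and 62 mm high, origin under its centre.
- seal_tape: Bystander: roll of thread seal tape, 49 mm across, 14 mm high, origin under its centre.
- coupling_b: Bystander: dark pipe coupling standing on end, 44 mm across, 41 mm high, origin under its centre.

How it is judged:
On the way, in this order (a step that is already met when the one before it is completed fails the run):
1. the next slot lines up with the cross hole (within about 4.5 degrees) (y of slot_end in the frame of cross_hole between -0.0016 and 0.0016 m), for 0.2 s.
2. the key is home through slot and hole (distance between key_mid and cross_hole below 0.0035 m and angle between the x axis of key_mid and the x axis of cross_hole, either way round below 0.12 rad), for 0.2 s.
At the end, for the whole second after the job is handed in: The key lies through the nut's next slot and the cross hole with its shoulder home (its blade point within 3.5 mm of the hole's centre, in line within 7 degrees), handle up within 20 degrees, the slot in line with the hole within 7 degrees, all at rest and released (all of step 2 and angle between key_grip's own z axis and vertical below 0.35 rad and y of slot_end in the frame of cross_hole between -0.0025 and 0.0025 m and linear speed of key below 0.02 m/s); the robot touches nothing.
It fails at once if the nut is backed off to the slot before (y of slot_end in the frame of cross_hole above 0.0163 m).
It fails at once if the nut is turned more than about 15 degrees past the hole (y of slot_end in the frame of cross_hole below -0.0052 m).
It fails at once if the key is pushed against the nut or spindle with more than 20 N (contact force between key and castle_nut above 20 N or contact force between key and spindle above 20 N).
It fails at once if a bystander is moved by more than 25 mm (distance of any of cup_nuts, seal_tape, coupling_b from where it was at the start of the episode above 0.025 m).
It also fails if it takes over 61 s, if anything falls off the work surface, if the arm or the gripper's body presses on something with over 40 N, if the wrist force passes 120 N, or if a joint passes its speed limit or range.

## Working session

There is one attempt and no reset: what is moved stays moved. The work goes in short steps, each a Python script; the robot and the scene stay as the last script left them, time stands still between calls to the robot, and variables do not carry over. Pictures are saved under pics/ and viewed, and the job is handed in when it is done.

```bash
ls -la; mkdir -p pics
python3 - <<'E'
from cell import bot
import cv2, numpy as np
for n in ("side","top","wrist"):
    im=bot.camera(n); cv2.imwrite(f"pics/{n}0.png",im[:,:,::-1])
    c=bot.calibration(n); print(n,{k:np.round(v,4).tolist() for k,v in c.items()})
    for t in ("castle_nut","spindle","stand","key","key_grip","holder","cup_nuts","seal_tape","coupling_b"):
        try:
            r=bot.search_frame(n,t); print(t,[(np.round(d["bbox"],1).tolist(),round(d["confidence"],2)) for d in r[:2]])
        except Exception as e: print(t,e)
print(bot.read_clock(),bot.read_position(),bot.read_tool_rot())
E
```

```text
total 12
drwxr-xr-x  3 agent agent 4096 Dec  6 17:03 .
drwxr-xr-x 23 root  root  4096 Dec  6 17:03 ..
drwxr-xr-x  2 agent agent 4096 Dec  6 17:03 pics
side {'mtx': [[481.1615, 0.0, 258.9266], [0.0, 481.1615, 191.5042], [0.0, 0.0, 1.0]], 'extrinsics': [[-0.9622, -0.2724, -0.0059, 0.4975], [-0.2276, 0.8154, -0.5323, 0.1215], [0.1498, -0.5108, -0.8465, 1.209], [0.0, 0.0, 0.0, 1.0]]}
castle_nut [([279.9, 149.6, 18.8, 19.3], 0.77)]
spindle [([276.3, 146.8, 18.2, 23.9], 0.73)]
stand [([264.1, 146.8, 43.3, 41.0], 0.9), ([233.6, 229.1, 23.1, 30.4], 0.67)]
key [([235.5, 228.9, 22.1, 31.6], 0.59), ([278.3, 144.5, 14.3, 26.5], 0.39)]
key_grip [([230.6, 228.6, 24.4, 35.0], 0.46)]
holder [([225.5, 240.6, 32.0, 31.1], 0.6)]
cup_nuts [([224.1, 107.4, 26.9, 31.3], 0.87)]
seal_tape [([248.8, 305.0, 27.9, 20.7], 0.85), ([278.6, 144.5, 20.8, 27.5], 0.34)]
coupling_b [([214.0, 167.3, 12.7, 20.0], 0.69)]
top {'mtx': [[417.0395, 0.0, 257.9543], [0.0, 417.0395, 199.0618], [0.0, 0.0, 1.0]], 'extrinsics': [[-0.0092, -0.9998, -0.019, 0.0705], [-0.9897, 0.0118, -0.1423, 0.5238], [0.1425, 0.0175, -0.9896, 1.023
[... 223 characters left out ...]
6, 24.2], 0.52)]
key_grip [([293.2, 196.6, 52.4, 52.3], 0.61)]
holder [([196.1, 196.3, 25.1, 22.6], 0.7)]
cup_nuts [([344.2, 138.9, 31.1, 33.3], 0.94)]
seal_tape [([149.4, 233.1, 18.5, 18.3], 0.56)]
coupling_b [([273.3, 151.5, 16.9, 17.5], 0.58)]
wrist {'mtx': [[272.1952, 0.0, 255.7626], [0.0, 272.1952, 187.5993], [0.0, 0.0, 1.0]], 'hand_eye': [[1.0, -0.0005, 0.0001, 0.0004], [-0.0002, -0.2899, 0.9571, -0.1712], [-0.0005, -0.9571, -0.2899, 0.0736], [0.0, 0.0, 0.0, 1.0]]}
castle_nut []
spindle []
stand []
key []
key_grip []
holder []
cup_nuts []
seal_tape [([179.5, 312.1, 29.7, 19.6], 0.65)]
coupling_b []
1.5 [0.19827574 0.51304802 0.20179316] [ 0.58321743 -0.58319769 -0.39983899  0.39983331]
```

Run:
```python
import cv2
a=cv2.imread("pics/top0.png")[120:270,130:390]; cv2.imwrite("pics/topc.png",cv2.resize(a,None,fx=3,fy=3,interpolation=cv2.INTER_CUBIC))
a=cv2.imread("pics/side0.png")[90:340,180:340]; cv2.imwrite("pics/sidec.png",cv2.resize(a,None,fx=2.4,fy=2.4,interpolation=cv2.INTER_CUBIC))
```

```text
(no output)
```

View pics/topc.png

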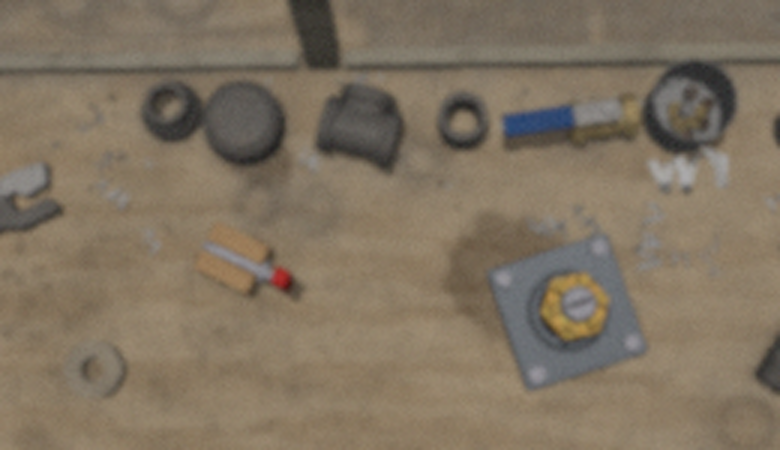

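View pics/sidec.png

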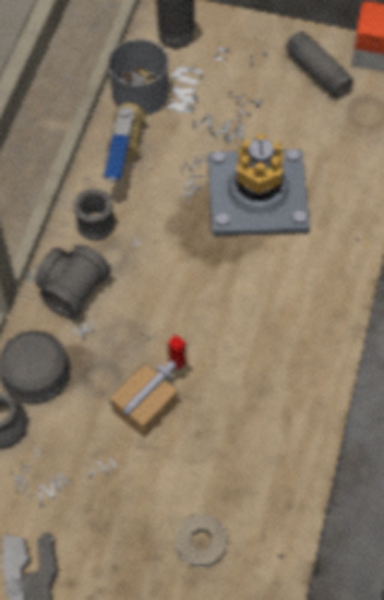

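View pics/wrist0.png

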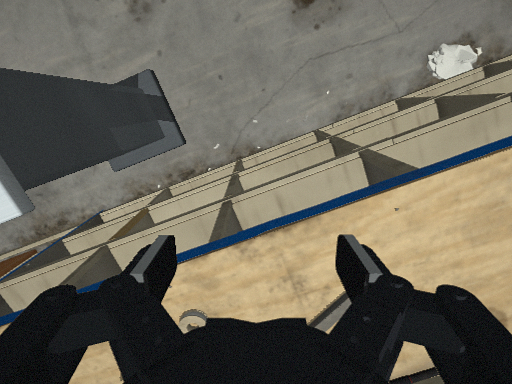

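```bash
cat > h.py <<'E'
from cell import bot
import cv2, numpy as np
from scipy.spatial.transform import Rotation as R
def ray(n,uv,z,tp=None,tq=None):
    """intersect pixel ray with world plane z"""
    c=bot.calibration(n)
    K=c["mtx"]
    if n=="wrist":
        T=np.eye(4);T[:3,:3]=R.from_quat(np.roll(tq,-1)).as_matrix();T[:3,3]=tp
        W=T@c["hand_eye"]
    else: W=np.linalg.inv(c["extrinsics"])
    d=W[:3,:3]@np.linalg.inv(K)@np.array([uv[0],uv[1],1.]);o=W[:3,3]
    return o+d*(z-o[2])/d[2]
def proj(n,P,tp=None,tq=None):
    c=bot.calibration(n)
    if n=="wrist":
        T=np.eye(4);T[:3,:3]=R.from_quat(np.roll(tq,-1)).as_matrix();T[:3,3]=tp
        E=np.linalg.inv(T@c["hand_eye"])
    else: E=c["extrinsics"]
    p=np.asarray(P)@E[:3,:3].T+E[:3,3]
    q=p@np.asarray(c["mtx"]).T
    return q[...,:2]/q[...,2:]
def quat(a):
    """tool down, jaw (tool x) at world angle a"""
    x=np.array([np.cos(a),np.sin(a),0]);y=np.array([0,0,-1.]);z=np.cross(x,y)
    return np.roll(R.from_matrix(np.c_[x,y,z]).as_quat(),1)
def shot(n,name):
    p,q=bot.read_position(),bot.read_tool_rot()
    im=bot.camera(n);cv2.imwrite(f"pics/{name}.png",im[:,:,::-1]);np.savez(f"pics/{name}.npz",p=p,q=q)
    return im,p,q
E
python3 - <<'E'
from h import *
q=bot.read_tool_rot();print(R.from_quat(np.roll(q,-1)).as_matrix().round(3))
print("spindle top", ray("top",(323,220.7),.09), "side",ray("side",(180+261/2.4,90+150/2.4),.09))
print("handle top", ray("top",(130+282/3,120+278/3),.073),"side",ray("side",(180+177/2.4,90+342/2.4),.073))
print("flange corners",[ray("top",(130+u/3,120+v/3),.014).round(3) for u,v in ((490,272),(605,238),(645,350),(530,388))])
t=[ray("top",(130+u/3,120+v/3),.033) for u,v in ((208,246),(265,272))]; print(t,np.arctan2(*(t[0]-t[1])[1::-1]))
for a in np.linspace(-3,3,13):
    o=[]
    for p in (([.42,-.13,.15]),([.42,.15,.15])):
        s=bot.solve_ik(p,quat(a)); o.append(None if s is None else round(s[5],2))
    print(round(a,2),o)
E
```

```text
[[ 0.361 -0.    -0.933]
 [ 0.933  0.     0.361]
 [ 0.    -1.     0.   ]]
spindle top [ 0.46286653 -0.0912274   0.09      ] side [ 0.46045592 -0.08554799  0.09      ]
handle top [0.48678938 0.1480072  0.073     ] side [0.4858704  0.15355811 0.073     ]
flange corners [array([ 0.497, -0.026,  0.014]), array([ 0.525, -0.126,  0.014]), array([ 0.428, -0.157,  0.014]), array([ 0.397, -0.058,  0.014])]
[array([0.51945998, 0.21538184, 0.033     ]), array([0.49655801, 0.16650612, 0.033     ])] 1.1326027738924913
-3.0 [np.float64(-2.18), np.float64(-1.54)]
-2.5 [np.float64(-2.68), np.float64(-2.04)]
-2.0 [np.float64(3.1), np.float64(-2.54)]
-1.5 [np.float64(2.6), np.float64(-3.04)]
-1.0 [np.float64(2.1), np.float64(2.75)]
-0.5 [np.float64(1.6), np.float64(2.25)]
0.0 [np.float64(1.1), np.float64(1.75)]
0.5 [np.float64(0.6), np.float64(1.25)]
1.0 [np.float64(0.1), np.float64(0.75)]
1.5 [np.float64(-0.4), np.float64(0.25)]
2.0 [np.float64(-0.9), np.float64(-0.25)]
2.5 [np.float64(-1.4), np.float64(-0.75)]
3.0 [np.float64(-1.9), np.float64(-1.25)]
```

Run:
```python
from h import *
bot.move_pose([.462,-.089,.165],quat(0.3))
im,p,q=shot("wrist","w1")
print(p,proj("wrist",np.array([.462,-.089,.09]),p,q),bot.read_clock())
u,v=proj("wrist",np.array([.462,-.089,.09]),p,q)
c=im[int(v)-60:int(v)+60,int(u)-80:int(u)+80,::-1];print(int(u)-80,int(v)-60)
cv2.imwrite("pics/w1c.png",cv2.resize(c,None,fx=5,fy=5,interpolation=cv2.INTER_CUBIC))
```

```text
[ 0.46218777 -0.08835849  0.16506878] [254.8814133  187.59752136] 3.8917
174 127
```

View pics/w1c.png

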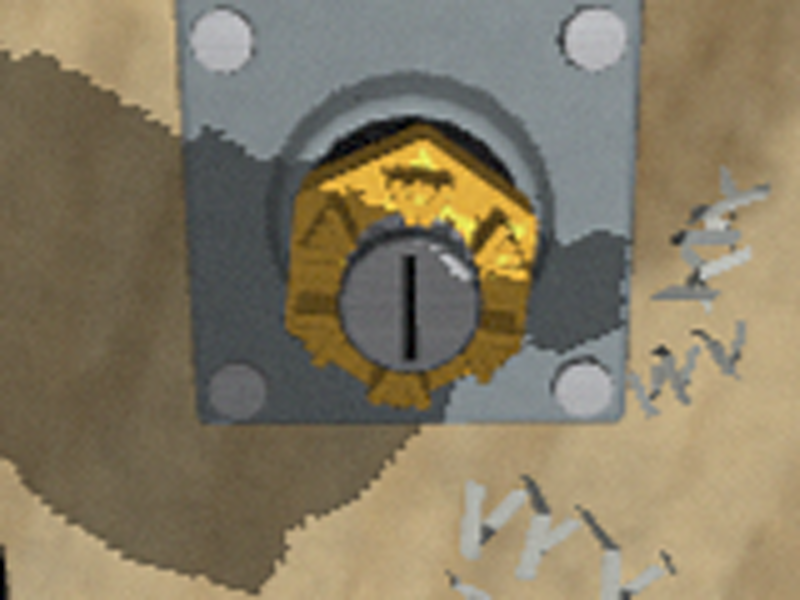

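View pics/w1.png

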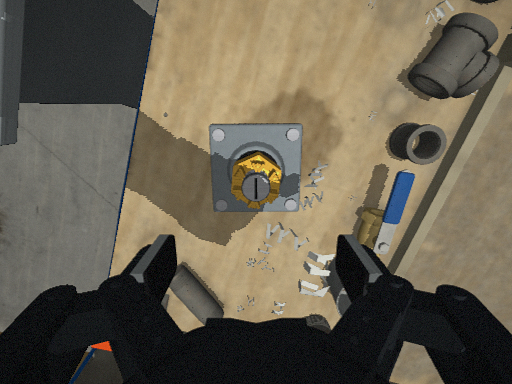

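```bash
cat >> h.py <<'E'
def overlay(name,C,th,hole,out,S=5,hw=80,hh=60,both=True):
    im=cv2.imread(f"pics/{name}.png");d=np.load(f"pics/{name}.npz");p,q=d["p"],d["q"]
    C=np.asarray(C)
    u,v=proj("wrist",np.array([C[0],C[1],.08]),p,q).astype(int);u0=u-hw;v0=v-hh
    big=cv2.resize(cv2.copyMakeBorder(im,100,100,100,100,cv2.BORDER_CONSTANT)[v0+100:v0+100+2*hh,u0+100:u0+100+2*hw],None,fx=S,fy=S,interpolation=cv2.INTER_CUBIC);raw=big.copy()
    def L(P,col,closed=False):
        P=np.asarray(P,float);P=np.c_[P[:,:2]+C,P[:,2]]
        x=(proj("wrist",P,p,q)-[u0,v0]+.5)*S-.5
        cv2.polylines(big,[x.round().astype(int)],closed,col,1,cv2.LINE_AA)
    def pol(r,a,z): return [r*np.cos(a),r*np.sin(a),z]
    for z,col in ((.067,(255,0,0)),): L([pol(.025/np.cos(np.pi/6),th+np.pi/6+k*np.pi/3,z) for k in range(6)],col,True)
    for k in range(6):
        a=th+k*np.pi/3;e=np.array([np.cos(a),np.sin(a)]);n=np.array([-e[1],e[0]])
        h0=np.arcsin(.00525/.0235)
        L([[*(e*r+n*s*.00525),z] for r,s,z in ((.013,1,.0835),(.0229,1,.0835),(.0229,1,.067))],(0,255,0))
        L([[*(e*r+n*s*.00525),z] for r,s,z in ((.013,-1,.0835),(.0229,-1,.0835),(.0229,-1,.067))],(0,255,0))
        L([pol(.0235,b,.0835) for b in np.linspace(a+h0,a+np.pi/3-h0,8)],(0,255,0))
    L([pol(.009,hole,.09),pol(-.009,hole,.09)],(0,0,255))
    cv2.imwrite(f"pics/{out}.png",np.hstack([raw,big]) if both else big)
E
python3 - <<'E'
from h import *
d=np.load("pics/w1.npz");p,q=d["p"],d["q"]
o=lambda x,y:(174+x/5,127+y/5)
C=ray("wrist",o(409,300),.09,p,q);print("C",C)
a=ray("wrist",o(407,255),.09,p,q);b=ray("wrist",o(411,360),.09,p,q);d=a-b;hole=np.arctan2(d[1],d[0]);print("hole",hole,np.linalg.norm(d))
cs=[ray("wrist",o(*x),.067,p,q)-C for x in ((420,125),(300,190),(540,212))]
for c in cs: print(np.hypot(*c[:2]),np.degrees(np.arctan2(c[1],c[0])))
hx=[np.arctan2(c[1],c[0])%(np.pi/3) for c in cs];print(hx)
th=(np.mean(hx)+np.pi/6);
print("slot rel hole",[(th-hole+k*np.pi/3) for k in range(-4,4)])
overlay("w1",C[:2],th,hole,"w1o",S=5,hw=40,hh=40)
E
```

```text
C [ 0.46265473 -0.08817966  0.09      ]
hole 1.9080395696957866 0.0207990026122058
0.02951655197711531 102.94359003148054
0.02732639837144725 160.7078639607978
0.029035614648952164 41.02361767099528
[np.float64(0.7495070386759508), np.float64(0.7104862575698614), np.float64(0.7159971994381955)]
slot rel hole [np.float64(-4.847900833655876), np.float64(-3.8007032824592786), np.float64(-2.7535057312626803), np.float64(-1.7063081800660829), np.float64(-0.6591106288694852), np.float64(0.3880869223271124), np.float64(1.43528447352371), np.float64(2.4824820247203077)]
```

View pics/w1o.png

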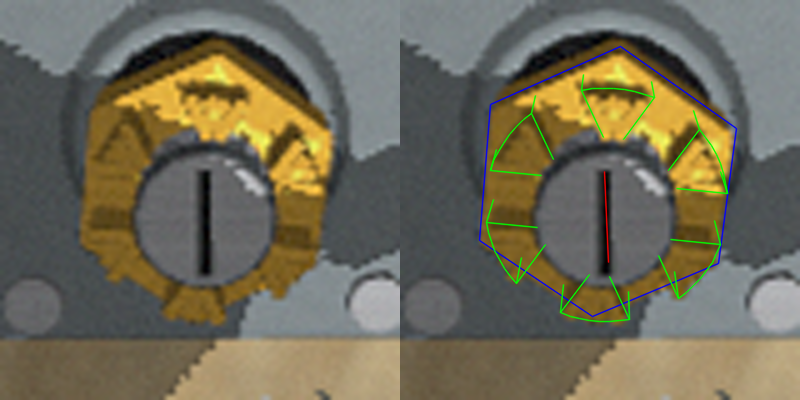

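Run:
```python
from h import *
a=0.202
bot.move_pose([.4627,-.0882,.11],quat(a))
print(bot.read_position())
print(bot.move_linear([.4627,-.0882,.034],speed=.06,until_force=8))
print(bot.read_position())
bot.set_gripper(0.0,60)
print(bot.read_gripper_width(),bot.read_ft_force(),bot.read_moment(),bot.read_clock())
im,p,q=shot("wrist","w2")
overlay("w2",[.4627,-.0882],a,1.908,"w2o",S=5,hw=40,hh=40)
```

```text
[ 0.46141696 -0.08724764  0.10944962]
False
[ 0.46305834 -0.08832386  0.03434996]
0.5007977018853531 [-5.90143056 -0.82647959 16.04473514] [ 0.08412195  1.18026157 -0.01623451] 6.125
```

View pics/w2.png

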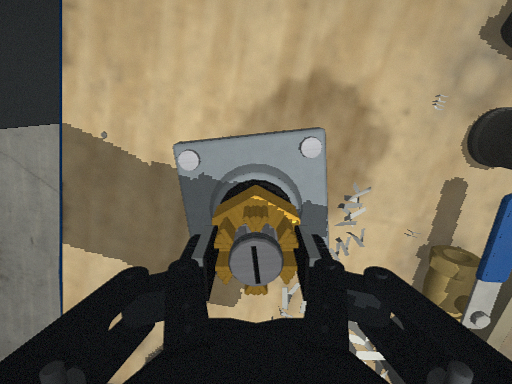

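View pics/w2o.png

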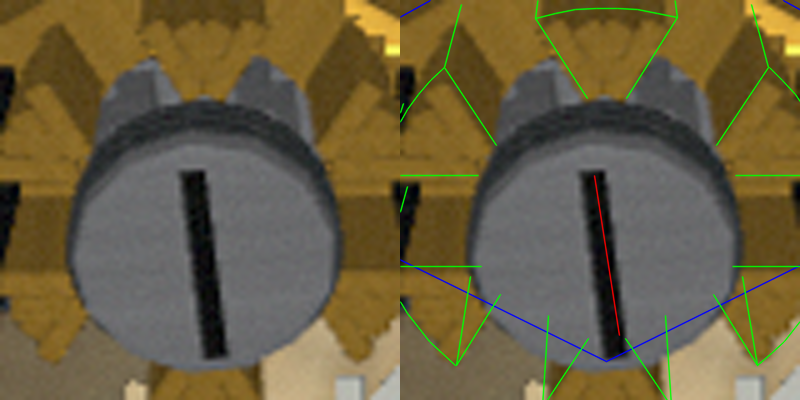

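```bash
cat >> h.py <<'E'
def holeangle(name,C=(.4627,-.0882)):
    im=cv2.imread(f"pics/{name}.png").astype(float).max(2);d=np.load(f"pics/{name}.npz");p,q=d["p"],d["q"]
    u,v=proj("wrist",np.array([*C,.09]),p,q)
    # world-plane rectification at z=.09, 0.1 mm/px
    g=np.linspace(-.0105,.0105,211);X,Y=np.meshgrid(C[0]+g,C[1]+g)
    m=proj("wrist",np.stack([X,Y,np.full_like(X,.09)],-1),p,q).astype(np.float32)
    I=cv2.remap(im.astype(np.float32),m,None,cv2.INTER_LINEAR)
    w=(I<45)&(np.hypot(X-C[0],Y-C[1])<.0105)
    n,l,s,c=cv2.connectedComponentsWithStats(w.astype(np.uint8))
    k=1+np.argmax(s[1:,4]);w=l==k
    P=np.c_[X[w],Y[w]];m=P.mean(0);ev,V=np.linalg.eigh(np.cov((P-m).T))
    a=np.arctan2(V[1,1],V[0,1])%np.pi
    return a,m,np.sqrt(12*ev)
E
python3 - <<'E'
from h import *
for n in("w1","w2"): print(holeangle(n))
q=np.load("pics/w2.npz")["q"];x=R.from_quat(np.roll(q,-1)).as_matrix()[:,0];print(np.arctan2(x[1],x[0]))
E
```

```text
(np.float64(1.8757909823065628), array([ 0.4627479, -0.0892544]), array([0.00164819, 0.01956475]))
(np.float64(1.8810577259216548), array([ 0.46260203, -0.08888181]), array([0.0020464 , 0.01971731]))
0.20174883983003983
```

Run:
```python
from h import *
P=[.4627,-.0882,.034]
for i,a in enumerate((0.05,-0.10,-0.22,-.30,-.34)):
    bot.move_pose(P,quat(a))
    im,p,q=shot("wrist",f"t{i}")
    x=R.from_quat(np.roll(q,-1)).as_matrix()[:,0];ja=np.arctan2(x[1],x[0])
    h,m,s=holeangle(f"t{i}")
    print(round(ja,3),round(h,3),m.round(4),"rel",round(ja+2.0944-h,3),bot.read_moment()[2].round(3),p.round(4),bot.read_clock())
    if ja+2.0944-h<0.06: break
```

```text
0.05 1.733 [ 0.4627 -0.0888] rel 0.412 0.25 [ 0.4625 -0.0886  0.0354] 6.5
-0.099 1.711 [ 0.4628 -0.0888] rel 0.284 0.288 [ 0.4628 -0.0886  0.0354] 6.8167
-0.219 1.707 [ 0.4629 -0.0889] rel 0.168 0.335 [ 0.4629 -0.0886  0.0354] 7.1167
-0.299 1.706 [ 0.4629 -0.0887] rel 0.089 0.362 [ 0.4631 -0.0886  0.0354] 7.4167
-0.339 1.704 [ 0.4629 -0.0888] rel 0.052 0.309 [ 0.4631 -0.0886  0.0354] 7.7167
```

Run:
```python
from h import *
P=[.4627,-.0882,.034]
bot.move_pose(P,quat(-.385))
im,p,q=shot("wrist","t5")
x=R.from_quat(np.roll(q,-1)).as_matrix()[:,0];ja=np.arctan2(x[1],x[0])
h,m,s=holeangle("t5");print(ja,h,"rel",ja+2.0944-h)
overlay("t5",m,ja,h,"t5o",S=5,hw=40,hh=40)
bot.set_gripper(1.0)
bot.move_linear([.4627,-.0882,.11],speed=.15)
im,p,q=shot("wrist","t6")
h,m,s=holeangle("t6");print(h,m,ja+2.0944-(1.88-h)*0)
bot.move_pose([.4627,-.0882,.155],quat(0.3))
im,p,q=shot("wrist","t7"); h2,m2,s=holeangle("t7");print(h2,m2,bot.read_clock())
overlay("t6",m,h,h,"t6o",S=5,hw=40,hh=40)
overlay("t7",m2,h2,h2,"t7o",S=5,hw=40,hh=40)
```

```text
-0.3841244652692936 1.7055875321139944 rel 0.004688002616711762
1.880506225848009 [ 0.46274368 -0.08881459] 1.7102755347307061
1.867412509255303 [ 0.46267063 -0.08908706] 9.9667
```

View pics/t5o.png

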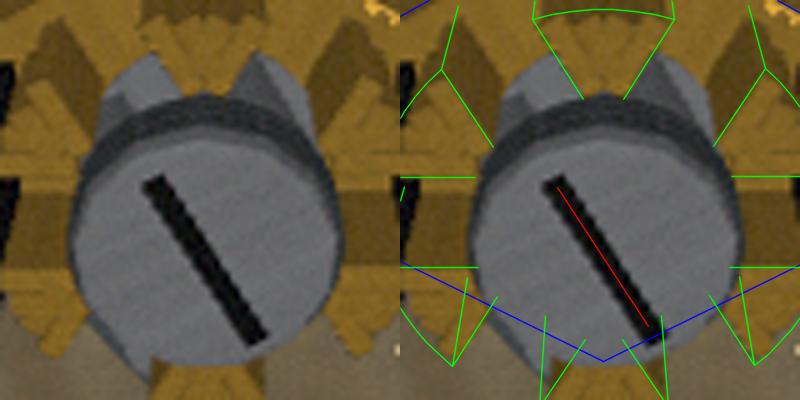

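View pics/t6o.png

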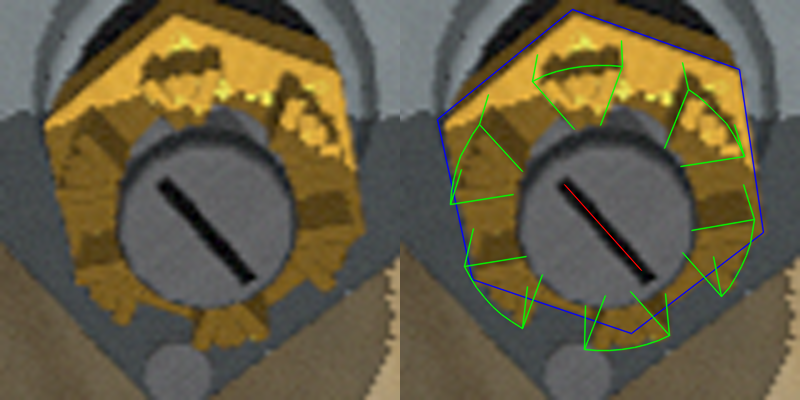

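View pics/t7o.png

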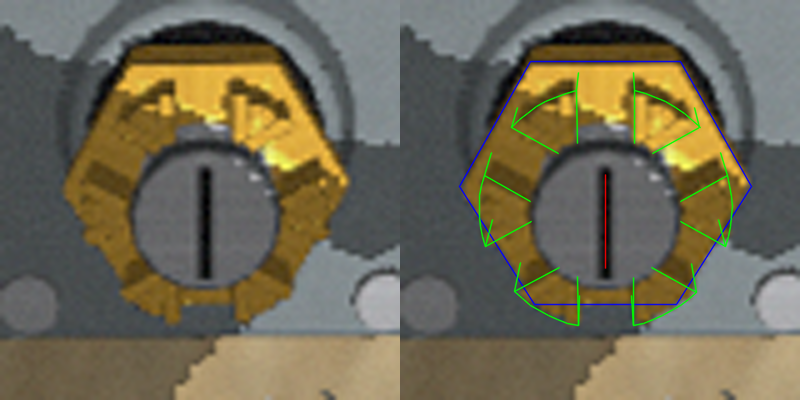

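Run:
```python
from h import *
bot.move_pose([.486,.151,.15],quat(1.133-np.pi/2))
im,p,q=shot("wrist","k1")
for t in("key","holder","key_grip"): print(t,[(np.round(d["bbox"],1).tolist(),round(d["confidence"],2)) for d in bot.search_frame("wrist",t)[:2]])
u,v=proj("wrist",np.array([.486,.151,.073]),p,q).astype(int);print(u,v)
c=cv2.resize(im[v-70:v+50,u-60:u+60,::-1],None,fx=5,fy=5,interpolation=cv2.INTER_CUBIC);print(u-60,v-70)
cv2.imwrite("pics/k1c.png",c)
```

```text
key [([247.4, 99.7, 18.1, 91.7], 0.77)]
holder [([236.2, 101.1, 46.7, 56.8], 0.88)]
key_grip [([250.4, 100.0, 14.8, 93.6], 0.69)]
255 186
195 116
```

View pics/k1c.png

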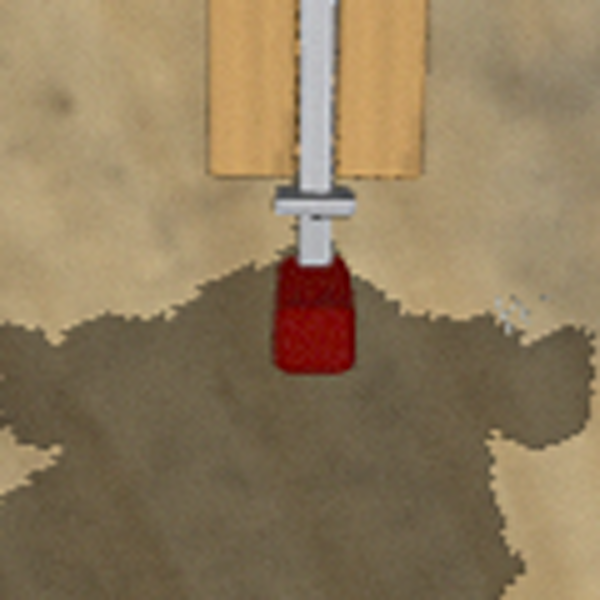

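Run:
```python
from h import *
d=np.load("pics/k1.npz");p,q=d["p"],d["q"]
im=cv2.imread("pics/k1.png").astype(int)
o=lambda x,y:(195+(x+.5)/5-.5,116+(y+.5)/5-.5)
H=ray("wrist",o(314.5,338),.073,p,q);
cor=[ray("wrist",o(*c),.073,p,q) for c in((274,338),(355,338),(314,303),(314,373))]
print("grip",H,np.linalg.norm(cor[0]-cor[1]),np.linalg.norm(cor[2]-cor[3]))
# blade centre per row, rows 101..150
sat=im.max(2)-im.min(2);pts=[]
for r in range(103,151):
    w=np.where(sat[r,245:275]<25)[0]
    if 4<len(w)<12: pts.append(ray("wrist",(245+w.mean(),r),.035,p,q))
pts=np.array(pts);m=pts.mean(0);V=np.linalg.svd(pts-m)[2][0];V*=np.sign(V[1]);th=np.arctan2(V[1],V[0])
print(len(pts),th,"handle offset from blade line",np.cross(V[:2],(H-m)[:2]), "sh dist",)
s=ray("wrist",o(315,190),.037,p,q);print("shoulder front from grip",(s-H)@V)
red=(im[:,:,2]>100)&(im[:,:,1]<40);print(red.sum())
```

```text
grip [0.4890487  0.15296463 0.073     ] 0.015340210604771398 0.013784225889335651
48 1.1223744100462856 handle offset from blade line 0.00024703527988611043 sh dist
shoulder front from grip 0.02205395357840341
197<stdin>:14: DeprecationWarning: Arrays of 2-dimensional vectors are deprecated. Use arrays of 3-dimensional vectors instead. (deprecated in NumPy 2.0)
```

Run:
```python
from h import *
th=1.1224;a=th-np.pi/2
bot.move_pose([.489,.153,.11],quat(a));bot.wait(.2)
print(bot.move_linear([.489,.153,.037],speed=.08,until_force=8)); bot.wait(.2)
print(bot.read_position(),bot.read_ft_force())
bot.set_gripper(0.0,35);bot.wait(.3)
print(bot.read_gripper_width(),bot.read_position(),bot.read_ft_force(),bot.read_clock())
im,p,q=shot("wrist","k2")
cv2.imwrite("pics/k2c.png",cv2.resize(im[120:320,150:360,::-1],None,fx=3,fy=3,interpolation=cv2.INTER_CUBIC))
```

```text
False
[0.48943378 0.15306561 0.03748385] [ 0.04789185  0.30628843 -0.38570264]
0.17344655944613416 [0.48900044 0.15287473 0.0370621 ] [-1.17087383 -0.91961884  2.13990992] 13.9917
```

View pics/k2c.png

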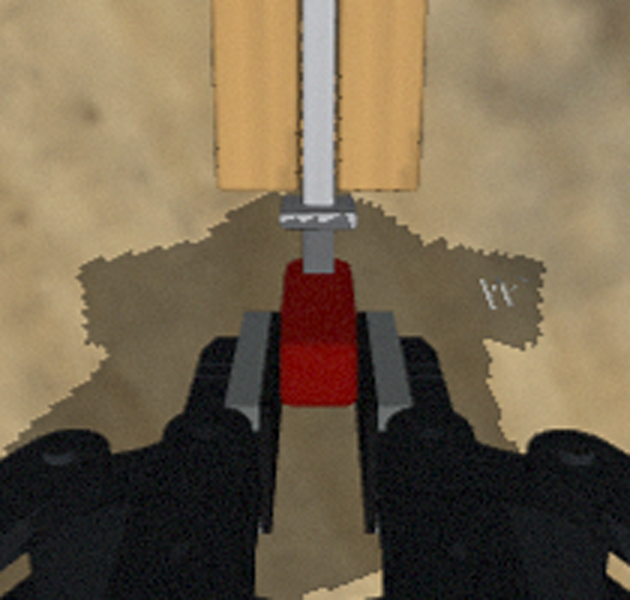

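Run:
```python
from h import *
h=1.875;d=np.array([np.cos(h),np.sin(h)]);C=np.array([.4627,-.0889])
bot.move_linear([.489,.153,.18],speed=.12)
B=C-.1144*d
bot.move_pose([*B,.18],quat(h-np.pi/2));bot.wait(.3)
print(bot.read_position(),bot.read_gripper_width(),bot.read_clock())
im,p,q=shot("wrist","k3");shot("top","top3");shot("side","side3")
print(holeangle("k3",C))
```

```text
[ 0.49719317 -0.1973372   0.18002794] 0.16721789475017892 17.0
(np.float64(1.8648997115392283), array([ 0.46502748, -0.09596489]), array([0.00027254, 0.00694148]))
```

View pics/k3.png

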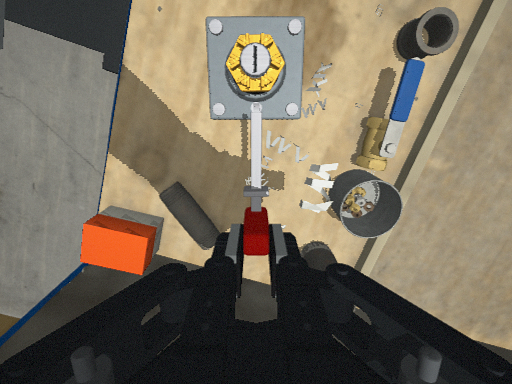

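View pics/top3.png

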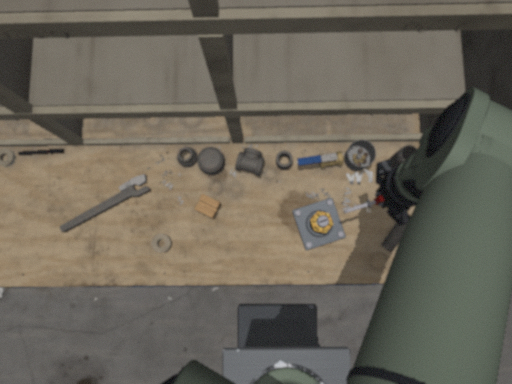

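View pics/side3.png

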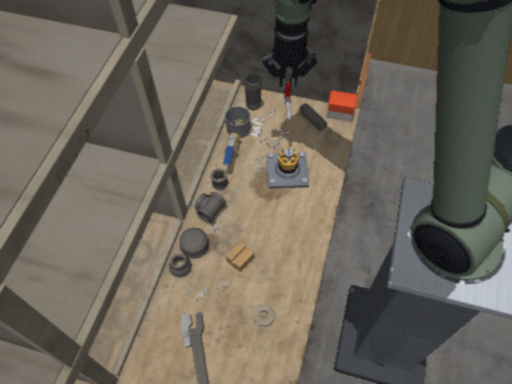

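Run:
```python
from h import *
print(ray("side",(253,106),0).round(3)); 
for z in (.06,.08,.1): print(z,ray("side",(253,76),z).round(3))
d=np.load("pics/k3.npz");p,q=d["p"],d["q"]
im=cv2.imread("pics/k3.png")
cv2.imwrite("pics/k3c.png",cv2.resize(im[20:260,196:316],None,fx=2.5*1.0,fy=2.5,interpolation=cv2.INTER_CUBIC))
cv2.imwrite("pics/k3d.png",cv2.resize(im[20:140,196:316],None,fx=5,fy=5,interpolation=cv2.INTER_CUBIC))
# key expected pixel positions if held ideally
h=np.arctan2(*R.from_quat(np.roll(q,-1)).as_matrix()[1::-1,0])+np.pi/2;dd=np.array([np.cos(h),np.sin(h),0]);print("tip dir",h)
G=p+[0,0,.019]
for nm,f,z in(("nose top",.022+.056,-.027+.006),("shoulder",.022,-.021),("handle top",0,.017)): print(nm,proj("wrist",G+dd*f+[0,0,z],p,q))
```

```text
[ 0.618 -0.293  0.   ]
0.06 [ 0.635 -0.355  0.06 ]
0.08 [ 0.629 -0.335  0.08 ]
0.1 [ 0.623 -0.316  0.1  ]
tip dir 1.8761820574948675
nose top [255.03389916  98.24391022]
shoulder [255.13883529 186.92822899]
handle top [255.07778005 244.64353111]
```

View pics/k3c.png

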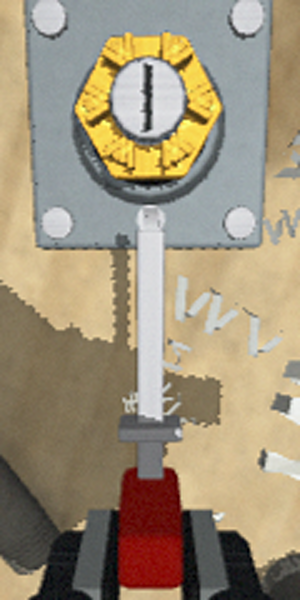

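View pics/k3d.png

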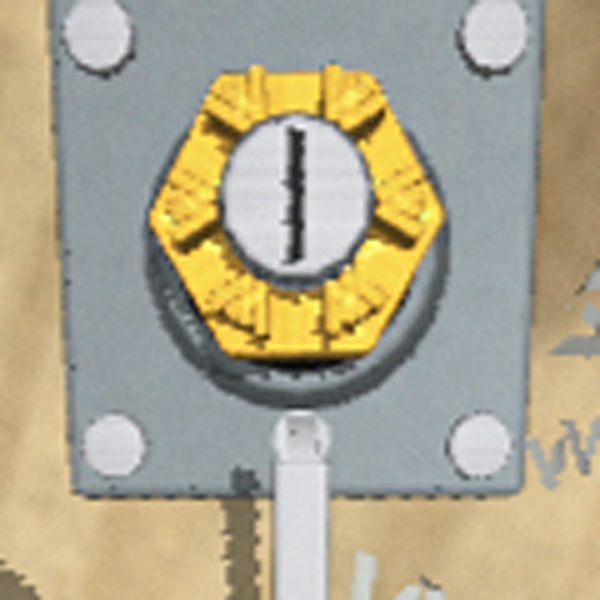

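Run:
```python
from h import *
h=1.875;d=np.array([np.cos(h),np.sin(h)]);n=np.array([np.sin(h),-np.cos(h)]) # tool x
C=np.array([.4627,-.0889])
B=C-.1144*d-.0005*n
print(bot.move_linear([*B,.0821],speed=.08,until_force=8));
for i in range(4):
    bot.wait(.15); P=bot.read_position(); print(P.round(5),"lat",((P[:2]-C)@n).round(5),"along",((P[:2]-C)@d).round(5))
print(bot.read_clock())
im,p,q=shot("wrist","k4");shot("side","side4")
cv2.imwrite("pics/k4c.png",cv2.resize(im[60:260,186:326,::-1],None,fx=4,fy=4,interpolation=cv2.INTER_CUBIC)[:600])
cv2.imwrite("pics/k4f.png",im[:,:,::-1])
```

```text
False
[ 0.4968  -0.19838  0.08258] lat -0.00026 along -0.11467
[ 0.49664 -0.19828  0.08235] lat -0.00038 along -0.11452
[ 0.49649 -0.19823  0.08215] lat -0.00051 along -0.11443
[ 0.4965  -0.19822  0.08212] lat -0.0005 along -0.11442
19.125
```

View pics/k4f.png

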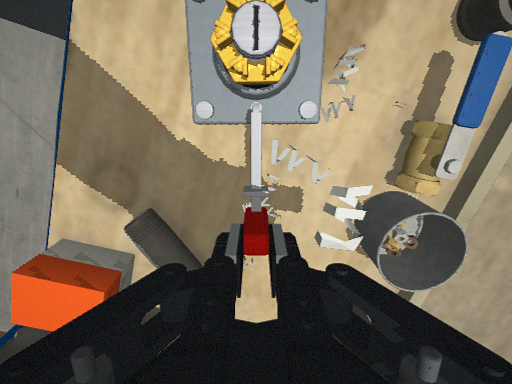

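View pics/k4c.png

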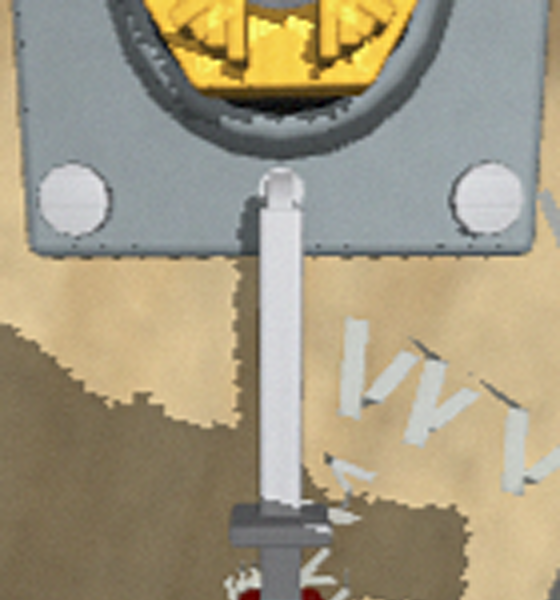

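Run:
```python
from h import *
im=cv2.imread("pics/k4.png")
cv2.imwrite("pics/k4d.png",cv2.resize(im[0:120,206:306],None,fx=5,fy=5,interpolation=cv2.INTER_CUBIC))
g=im.astype(int);
for r in (10,20,30,40,45): 
    w=np.where(g[r,240:275].max(1)<70)[0]+240; print("line",r,w.mean() if len(w) else None,len(w))
sat=g.max(2)-g.min(2)
for r in range(20,50,4):
    w=np.where(sat[r,206:306]<40)[0]+206; print("disc",r,w.min(),w.max(),w.mean())
for r in range(115,185,10):
    row=g[r,240:275].sum(1)/3; w=np.where(row>180)[0]+240; print("blade",r,w.min(),w.max(),len(w),w.mean())
```

```text
line 10 256.0 3
line 20 255.5 4
line 30 255.5 4
line 40 256.0 3
line 45 255.5 4
disc 20 206 305 254.8955223880597
disc 24 206 305 255.5
disc 28 206 305 255.26470588235293
disc 32 206 305 254.83076923076922
disc 36 206 305 255.16666666666666
disc 40 206 305 255.5
disc 44 206 305 254.73684210526315
disc 48 206 305 255.8421052631579
blade 115 251 260 10 255.5
blade 125 244 270 14 257.57142857142856
blade 135 242 273 13 254.84615384615384
blade 145 241 274 17 255.52941176470588
blade 155 251 274 19 261.57894736842104
blade 165 251 263 11 256.1818181818182
blade 175 252 272 13 260.46153846153845
```

View pics/k4d.png

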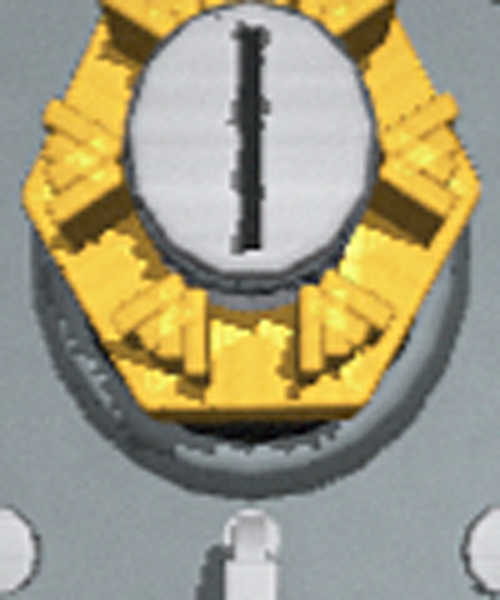

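Run:
```python
import cv2
im=cv2.imread("pics/side4.png")
cv2.imwrite("pics/side4c.png",cv2.resize(im[50:200,220:350],None,fx=4.5,fy=4,interpolation=cv2.INTER_CUBIC))
```

```text
(no output)
```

View pics/side4c.png

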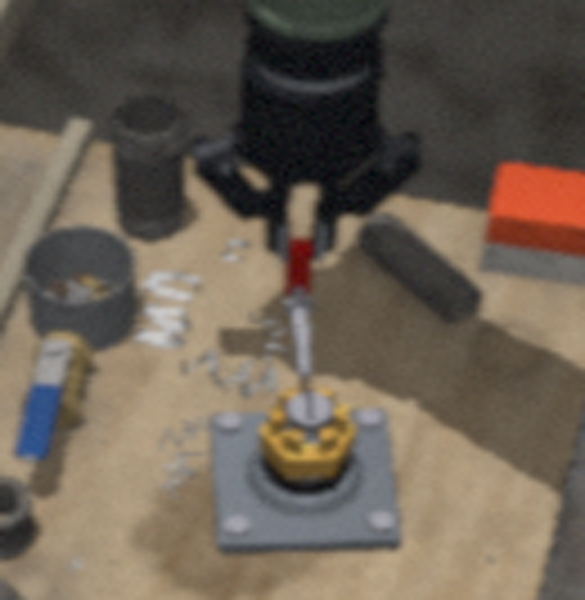

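```bash
cat > ins.py <<'E'
from h import *
import sys
h=1.875;d=np.array([np.cos(h),np.sin(h)]);n=np.array([np.sin(h),-np.cos(h)]);C=np.array([.4627,-.0889])
def go(al,lat,z,sp,f):
    r=bot.move_linear([*(C+al*d+lat*n),z],speed=sp,until_force=f)
    bot.wait(.15);P=bot.read_position();F=bot.read_ft_force()
    print(r,"al",((P[:2]-C)@d).round(4),"lat",((P[:2]-C)@n).round(5),"z",P[2].round(4),"F d,n,z",(F[:2]@d).round(2),(F[:2]@n).round(2),F[2].round(2),"M",bot.read_moment().round(2),round(bot.read_clock(),2))
    return r
E
python3 - <<'E'
from ins import *
F=bot.read_ft_force();print((F[:2]@d),(F[:2]@n),F[2])
for al in(-.095,-.085,-.075,-.065):
    if go(al,-.0005,.0821,.03,4): break
shot("wrist","k5")
E
```

```text
0.39111974780055137 -0.41521027261111343 -0.7639990024885991
False al -0.0952 lat -0.00045 z 0.0821 F d,n,z -0.46 1.23 -0.08 M [-0.04 -0.01  0.02] 20.18
False al -0.0851 lat -0.0004 z 0.0822 F d,n,z -0.02 -0.32 -1.69 M [-0.03 -0.06  0.03] 20.81
False al -0.0751 lat -0.0004 z 0.0821 F d,n,z 0.3 -0.15 -0.68 M [ 0.02 -0.04 -0.08] 21.44
False al -0.0651 lat -0.00042 z 0.0822 F d,n,z 0.11 0.33 -0.59 M [ 0.02 -0.04  0.  ] 22.07
```

View pics/k5.png

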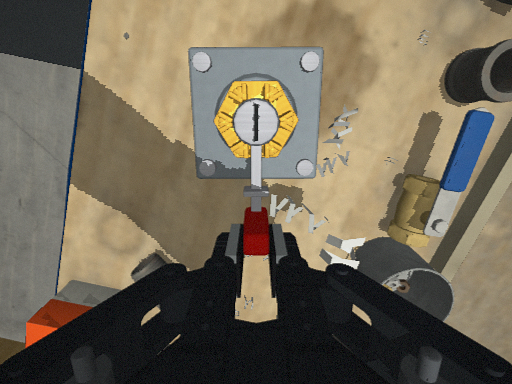

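Run:
```python
from ins import *
for al in(-.055,-.048):
    if go(al,-.0005,.0821,.03,4): break
else:
    go(-.042,-.0005,.0821,.01,5)
shot("wrist","k6")
im=cv2.imread("pics/k6.png");cv2.imwrite("pics/k6c.png",cv2.resize(im[110:260,190:322],None,fx=4,fy=4,interpolation=cv2.INTER_CUBIC))
```

```text
False al -0.0551 lat -0.00043 z 0.0821 F d,n,z 0.79 -0.37 -0.52 M [ 0.04  0.01 -0.04] 22.76
False al -0.0481 lat -0.00042 z 0.0821 F d,n,z 0.36 0.66 -0.92 M [-0.03  0.   -0.03] 23.29
False al -0.043 lat -0.00023 z 0.0825 F d,n,z -4.35 -0.25 1.27 M [-1.21 -0.11  0.06] 24.19
```

View pics/k6c.png

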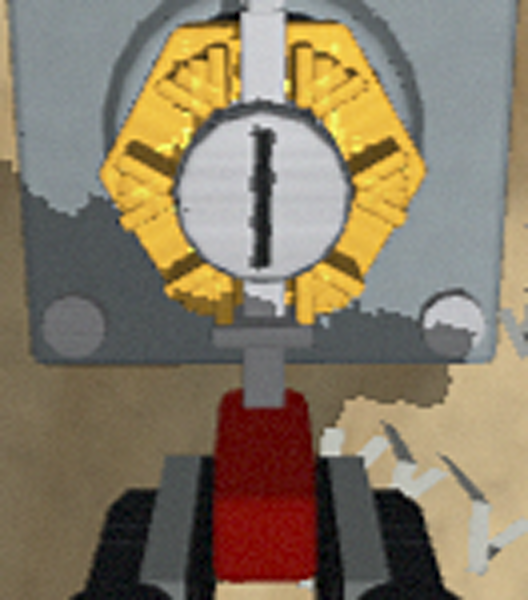

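Run:
```python
from ins import *
go(-.0434,-.0005,.0821,.01,None)
bot.set_gripper(1.0);bot.wait(.2)
shot("wrist","k7")
P=bot.read_position()
bot.move_linear([P[0],P[1],.17],speed=.1)
bot.move_pose([*(C-.03*d),.20],quat(h-np.pi/2));bot.wait(.5)
shot("wrist","k8");shot("side","side8");shot("top","top8");print(bot.read_clock(),bot.read_ft_force())
im=cv2.imread("pics/k8.png");cv2.imwrite("pics/k8c.png",cv2.resize(im[100:250,180:330],None,fx=4,fy=4,interpolation=cv2.INTER_CUBIC))
im=cv2.imread("pics/side8.png");cv2.imwrite("pics/side8c.png",cv2.resize(im[110:210,220:350],None,fx=5,fy=5,interpolation=cv2.INTER_CUBIC))
```

```text
False al -0.0433 lat -0.00037 z 0.0821 F d,n,z -2.75 -0.03 1.86 M [-0.56 -0.14 -0.01] 24.68
27.55 [0.1697006  0.53661669 0.92773754]
```

View pics/k8c.png

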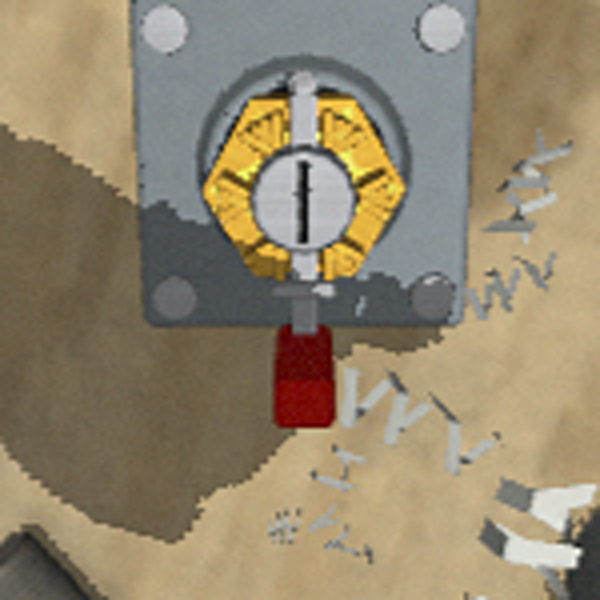

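View pics/side8c.png

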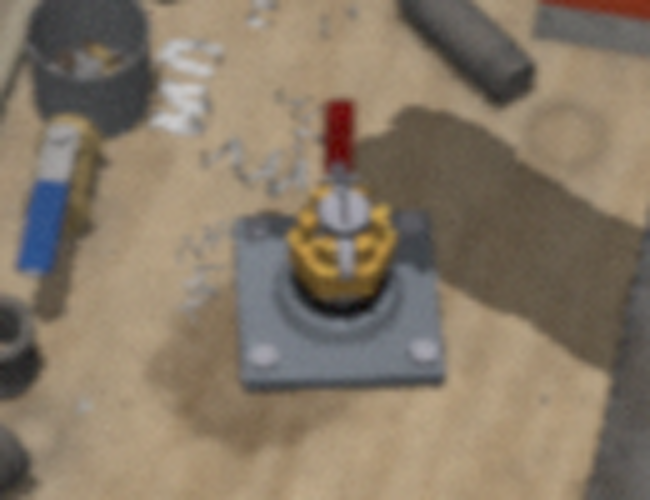

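Run:
```python
from ins import *
D=np.load("pics/k8.npz");p,q=D["p"],D["q"]
o=lambda x,y:(180+(x+.5)/4-.5,100+(y+.5)/4-.5)
for nm,uv,z in(("handle",o(304,404),.118),("spindle",o(304,200),.09),("shoulder front",o(304,283),.082)):
    P=ray("wrist",uv,z,p,q);print(nm,((P[:2]-C)@d).round(4),((P[:2]-C)@n).round(4))
print(holeangle("k8"))
im=cv2.imread("pics/k8.png");cv2.imwrite("pics/k8d.png",cv2.resize(im[115:215,220:290],None,fx=8,fy=6,interpolation=cv2.INTER_CUBIC))
```

```text
handle -0.0459 0.0001
spindle 0.0 0.0001
shoulder front -0.0238 0.0001
(np.float64(1.8718397042939923), array([ 0.46299956, -0.0892554 ]), array([0.00109477, 0.01890302]))
```

View pics/k8d.png

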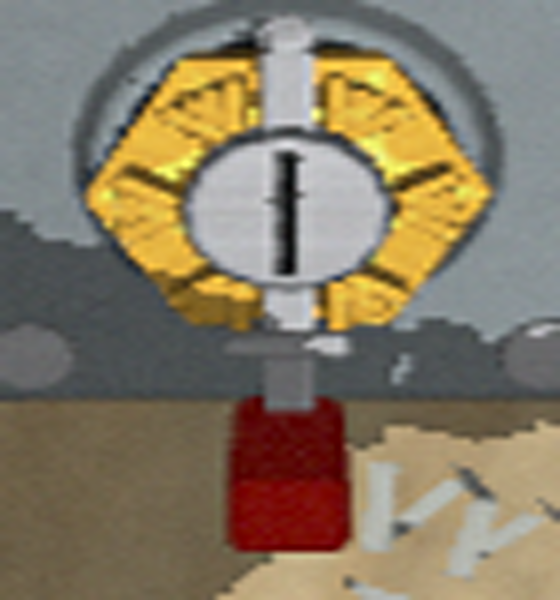

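Run:
```python
import cv2,numpy as np
a=[cv2.resize(cv2.imread(f"pics/{n}.png")[140:260,225:290],None,fx=6,fy=5,interpolation=cv2.INTER_CUBIC) for n in("k6","k7")]
cv2.imwrite("pics/cmp.png",np.hstack(a))
```

```text
(no output)
```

View pics/cmp.png

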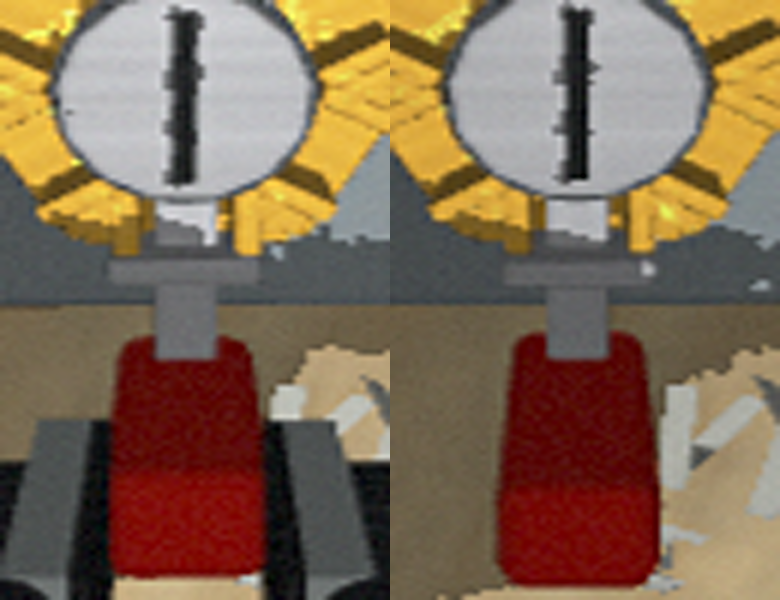

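Run:
```python
from cell import bot
print(bot.search_frame("top","cup_nuts")[:1],bot.read_clock()); bot.close_job()
```

```text
[{'bbox': [343.3, 138.6, 23.4, 34.2], 'confidence': 0.64}] 27.6
the job is handed in; nothing more can be done
```

The nut is tightened to its next slot, the key is pushed home through slot and hole with the handle up, and the job was handed in at 27.6 s. The interface gives no verdict, so what follows rests on my own checks.

**Nut:** I measured it 0.41 rad short of the hole and turned it clockwise while watching the paint line. The spindle wound up about 0.17 rad, as expected. I stopped with slot and hole about 0.005 rad apart. After I let go, the spindle sprang back to its starting direction. Drawing the nut's outline over the picture showed the slot still in line with the hole.

**Key:** I lifted it out of the holder and lined it up by camera. It went in with no noticeable resistance until the shoulder met the nut at about 4 N. Then I released it and moved the arm clear.

**Last checks:**
- **In line:** the key sits within about 0.1 mm of the hole's line sideways.
- **Fit:** the shoulder is at the lugs and the handle stands up. The handle top leans back slightly within the hole's play. The wrist camera put both handle and shoulder about 1.5 mm behind the ideal spot, within the 3.5 mm limit. The arm's own position at contact read 1.4 mm the other way, so the two disagree by a few millimetres. I left the key as it was rather than push it again.
- **Bystanders:** I detected the tin again in the last top picture. Its left and top edges were within 1 pixel of where they started, but its box was about 8 pixels narrower (confidence 0.64). I did not measure the tape or the coupling again, but the arm did not go near them.

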